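# Load the transfer tray in the safety cabinet and send it home

## Robot

A 7-joint arm with a two-finger parallel gripper is mounted at the origin on the work surface. World frame = base frame: x ahead of the robot, y to its left, z up, the work surface at z = 0. Lengths are in m, angles in rad, forces in N, time in s.
With the tool pointing down it reaches from about 0.4 to 0.85 m from the base axis. Payload 10.4 kg.
Tool frame: the origin (TCP) lies midway between the tips of the shut fingers; the grasp point (between the pads) lies 19 mm behind it; z points along the fingers, y is the line along which they close (so a half turn about z gives the same grasp; the last joint's range is limited). The gripper opens to 87 mm and grips with 3 to 60 N. Pads are 19 mm wide; open, the fingers measure 117 mm over their backs; the gripper's body (75 mm by 190 mm) begins 51 mm behind the grasp point.
Start: joints at [1.21, 0.332, -0.065, 1.46, 0.022, 1.35, -0.088], TCP at [0.207, -0.59, 0.223] pointing down, gripper open.
Joint ranges: [-2.6, 2.6], [-0.5, 2.12], [-1.47, 1.34], [0.16, 2.42], [-1.27, 4.41], [0.06, 2.06], [-2.6, 2.6]. Speed limits (rad/s): [2.22, 2.22, 2.79, 2.79, 3.14, 3.14, 3.14].

## Interface

Orientations are given as a unit quaternion [x, y, z, w].
In Python, from bench import r gives the robot as it stands.
- The arm moves only by the tool arm_command, never from a script. Its argument "moves" is one flat list of numbers, 4 for each row, row after row: the shift along the tool's x, y, z in cm, then the turn about the tool's z in degrees. A call has 1 to 12 rows; each row shifts and turns the commanded pose from where the row before left it, along the tool's axes as they then stand; what a row does not reach is not made up. A row lasts 1/12 s, in which the tool goes at most 41.7 mm and 7.16 degrees, less where a joint would pass 70% of its speed; a pose out of reach is approached as far as the arm can. A call with a gripper value outside its range is refused whole. "fingers" is the opening in per cent of the stroke, from 0 (shut) to 100 (fully open), set as the call begins (left out, the last holds). The fingers move at their own pace and stop on an object; "squeeze" is the grip in N (left out, the last holds). Time passes only in rows, so rows that do not move let the fingers close. It gives the time, the measured TCP pose, the force, the opening and the grip force at its end, in the units of the state.
- r.read_state(): the state, without advancing time (a new reading comes with each control period).
- r.camera(name): name is "scene" or "top"; returns the picture (384x512x3 uint8, red, green, blue); there is no depth.
- r.camera_info(name): a dict with "fx", "fy", "cx", "cy" (pixels), "k1" (the pictures are not rectified: a ray, as slopes to the right and down, at radius r is drawn at 1 + k1 r^2 times it, then the intrinsics apply), "origin" and "attitude" of the camera in the world. Camera axes: x right, y up, looking along -z (the intrinsics and any distortion apply to the point x, -y, -z); pixel columns grow to the right and rows downward; lengths in m; the calibration is good to about 2 mm. A picture is of the moment at which its call begins. camera_info takes no time and is no camera call.
- r.close_job(): hands the job in; it is judged then, once.
The state is a dict: "time": time; "joint_positions": joint angles; "joint_vel": joint speeds; "joint_torque": joint torques, N m; "ee_pos": TCP position; "eef_rot": TCP orientation; "ft_force": force on the tool from outside, world axes, zero at the start; "torque": the same for the moment, N m; "width": finger opening in m; "grip_force": force on a finger pad.
Only numpy, scipy, OpenCV 4.12 (cv2) and the standard library are available. Lean on these libraries where they do the work, as an engineer would, in place of code of your own. Each camera call takes 0.05 s, during which the arm holds its last target. There are 200 camera calls.

## Task

First, before anything else goes onto the transfer tray, take the used beaker off it and stand it upright on the small black rubber mat. Then, while the tray is still drawn out, stand every jar upright on the tray's deck and stack all the dishes squarely into one single pile on the deck too. Last, push the loaded tray along its channel fully home against the end stop without upsetting the load, and leave the blue tube rack and the wash bottle alone.

Things in the scene. Friction and masses are not known exactly. Their poses are not given: they have to be found in the camera images.
- guide: Fixed aluminium channel on the work surface, 360 mm long (x axis, pointing away from the robot), 232 mm wide (y), turned up to 0.1 rad. Floor 4 mm thick; side walls 14 mm high, 12 mm thick, 208 mm apart inside; near end open, end stop across the far end. Origin: centre of its underside, on the work surface.
- guide_stop (a point): Middle of the near face of the channel's end stop (14 mm high), at x = +170 mm in the channel's frame.
- tray: White loose tray, 0.5 kg, in the channel, 180 mm long (x), 190 wide (y). Origin: centre of its underside, on the channel floor 4 mm above the work surface; axes as the channel's. Rim on the sides and far end, top 12 mm above the origin. It starts drawn out, origin at x = -82..-50 mm in the channel's frame; fully home, far rim on the end stop, it is at x = +80 mm.
- tray_deck (a point): Centre of the tray's flat deck, on its surface, 8 mm above the tray's origin. The deck inside the rim and the push wall spans about x -84..+86 mm, y -91..+91 mm in the tray's frame.
- tray_push (a point): Middle of the outer face of the push wall, at the tray's near end: x = -90 mm, 30 mm above the origin. The wall is 190 mm wide (y), 6 mm thick, top 48 mm above the origin; push with closed fingertips, 10 to 15 N when loaded. Guide shoes only 80 mm long at mid-sides run in the channel with 2 mm play each, so the tray skews and jams if pushed far from this middle point.
- mat: Small black rubber mat fixed to the work surface, 100 x 100 mm, 4 mm thick. Origin: centre of its underside. To the right or the left beyond the wares.
- beaker: Used small open glass beaker with a white band, 44 mm outside diameter, 60 mm high, 3 mm wall, about 60 g; at the start it stands on the tray's deck. Origin at the centre of its underside, z up along its axis.
- jar1: Closed amber glass jar with a black lid, a plain upright cylinder 50 mm in diameter and 75 mm high, about 140 g; starts standing on the work surface. Two or three of the three jars are present (None if absent); they are alike. Origin at the centre of its underside, z up along its axis.
- jar2: Closed amber glass jar with a black lid, a plain upright cylinder 50 mm in diameter and 75 mm high, about 140 g; starts standing on the work surface. Two or three of the three jars are present (None if absent); they are alike. Origin at the centre of its underside, z up along its axis.
- jar3: Closed amber glass jar with a black lid, a plain upright cylinder 50 mm in diameter and 75 mm high, about 140 g; starts standing on the work surface. Two or three of the three jars are present (None if absent); they are alike. Origin at the centre of its underside, z up along its axis.
- dish1: Closed culture dish with a frosted pale lid, fixed on, over a clear base with straw-coloured gel; a flat cylinder 60 mm in diameter and 15 mm high, about 35 g, flat on both faces (no interlock); starts lying flat on the work surface. Two or three of the three dishes are present (None if absent); they are alike. Origin at the centre of its underside, z up along its axis.
- dish2: Closed culture dish with a frosted pale lid, fixed on, over a clear base with straw-coloured gel; a flat cylinder 60 mm in diameter and 15 mm high, about 35 g, flat on both faces (no interlock); starts lying flat on the work surface. Two or three of the three dishes are present (None if absent); they are alike. Origin at the centre of its underside, z up along its axis.
- dish3: Closed culture dish with a frosted pale lid, fixed on, over a clear base with straw-coloured gel; a flat cylinder 60 mm in diameter and 15 mm high, about 35 g, flat on both faces (no interlock); starts lying flat on the work surface. Two or three of the three dishes are present (None if absent); they are alike. Origin at the centre of its underside, z up along its axis.
- rack: Blue tube rack, a block 90 x 110 x 45 mm high with a few capped tubes up to 55 mm; a bystander, to be left alone. Stands on the side opposite to the mat. Origin: centre of its underside.
- washbottle: White wash bottle, 64 mm in diameter, about 200 mm high with its spout; a bystander at the far right, to be left alone. Origin: centre of its underside.

How it is judged:
By the outcome, as a careful person would: the job done as asked, in the order asked, and still so for the second after the job is handed in, with the robot touching nothing.
Of jar1, jar2, jar3 only 2 to 3 are there at a start; the rules pass over those that are not, and their reading is None.
Of dish1, dish2, dish3 only 2 to 3 are there at a start; the rules pass over those that are not, and their reading is None.
At some moment in a run one of dish1, dish2, dish3 may be knocked a few centimetres aside while the robot is not near it.
Once in a run the grip may slacken for a moment while it holds something.
It also fails if it takes over 210 s, if anything falls off the work surface, if the arm or the gripper's body presses on something with over 40 N, if the wrist force passes 120 N, or if a joint passes its speed limit or range.

## Working session

There is one attempt and no reset: what is moved stays moved. The work goes in short steps, Python scripts to look and compute and a tool call to move; the robot and the scene stay as the last step left them, time stands still between calls to the robot, and variables do not carry over. Pictures are saved under pics/ and viewed, at most 14 in all, crops included, and the job is handed in when it is done.

Besides the shell and the picture viewer there is one more tool, called after "Emit:" as a command line: name --argument value ..., lists and objects as JSON in quotes. arm_command: Moves the arm, as the interface text tells. Its arguments: {"type":"object","properties":{"moves":{"type":"array"},"fingers":{"type":"number"},"squeeze":{"type":"number"}},"required":["moves"]}

```bash
ls; mkdir -p pics
python3 - <<'E'
from bench import r
import cv2
for n in("scene","top"):
    cv2.imwrite(f"pics/{n}0.png",cv2.resize(r.camera(n)[:,:,::-1],(800,600),interpolation=cv2.INTER_CUBIC)); print(n,r.camera_info(n))
s=r.read_state();print({k:s[k] for k in("time","ee_pos","eef_rot","ft_force","width")})
E
```

```text
pics
scene {'fx': 408.09703992772404, 'fy': 408.09703992772404, 'cx': 250.64708930739263, 'cy': 186.34017627568107, 'k1': -0.10786412683820804, 'origin': array([ 1.21639163, -0.05504372,  1.07745388]), 'attitude': array([0.20006081, 0.18412188, 0.6725366 , 0.68830903])}
top {'fx': 432.90210064143827, 'fy': 432.90210064143827, 'cx': 256.0441420744234, 'cy': 195.25936409302122, 'k1': 0.015575848488319848, 'origin': array([ 0.42974479, -0.02878341,  1.34645756]), 'attitude': array([ 0.03468746, -0.03747026, -0.7031623 ,  0.70919359])}
{'time': 0.1, 'ee_pos': array([ 0.20699398, -0.58937354,  0.22184556]), 'eef_rot': array([ 9.85771715e-01,  1.68088551e-01, -1.31713733e-04, -5.90134733e-04]), 'ft_force': array([ 0.10186924, -0.04039674, -0.91024793]), 'width': 0.08678113740680976}
```

View pics/top0.png

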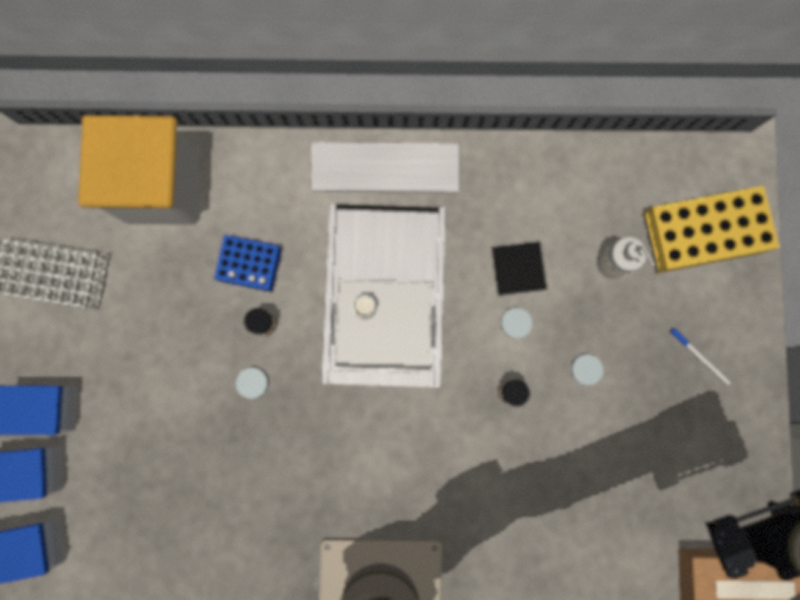

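View pics/scene0.png

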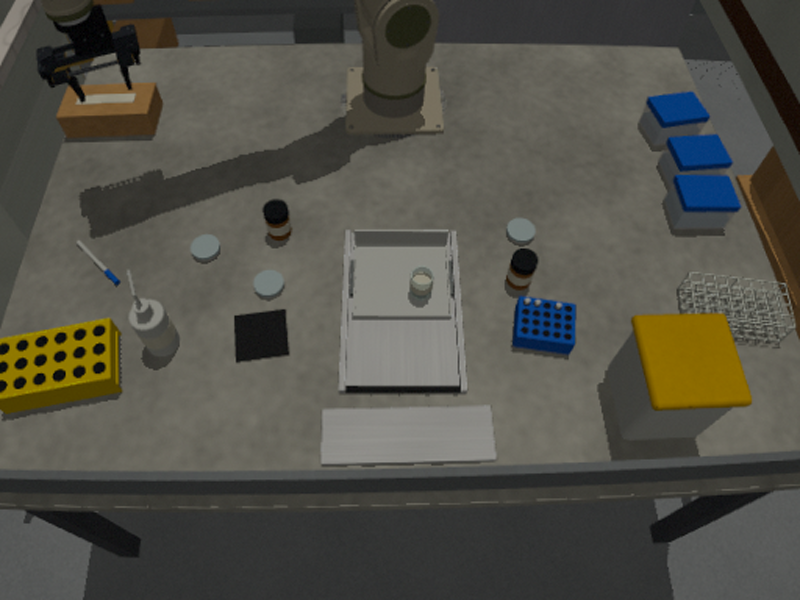

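The top view shows the beaker at (366,305), jar lids at (258,320) and (515,391), dishes at (251,383), (517,322) and (588,369), the mat at (519,268), and the channel spanning x 323–445, y 205–386. The scene view agrees, so there are 2 jars and 3 dishes.

```bash
cat > h.py <<'E'
from bench import r
import cv2, numpy as np
from scipy.spatial.transform import Rotation as R
def cast(n,uv,z):
    i=r.camera_info(n);K=np.array([[i['fx'],0,i['cx']],[0,i['fy'],i['cy']],[0,0,1]])
    p=cv2.undistortPoints(np.array(uv,float).reshape(-1,1,2),K,np.array([i['k1'],0,0,0.])).reshape(-1,2)
    d=R.from_quat(i['attitude']).apply(np.c_[p[:,0],-p[:,1],-np.ones(len(p))]);o=i['origin']
    return o+d*((z-o[2])/d[:,2])[:,None]
def pix(n,P):
    i=r.camera_info(n);K=np.array([[i['fx'],0,i['cx']],[0,i['fy'],i['cy']],[0,0,1]])
    c=R.from_quat(i['attitude']).inv().apply(np.atleast_2d(P)-i['origin'])*[1,-1,-1]
    return cv2.projectPoints(c,np.zeros(3),np.zeros(3),K,np.array([i['k1'],0,0,0.]))[0].reshape(-1,2)
def mask(img,kind):
    a=img.astype(int);R_,G,B=a[...,0],a[...,1],a[...,2]
    m={'black':a.max(2)<45,'dish':(B-R_>8)&(G>120)&(R_>90)&(B-R_<60),'white':(a.min(2)>150),'beaker':(R_-B>12)&(R_>170)}[kind]
    return m.astype(np.uint8)
def blobs(m,amin=30,amax=99999):
    c,_=cv2.findContours(m,cv2.RETR_EXTERNAL,cv2.CHAIN_APPROX_NONE)
    return [q for q in c if amin<cv2.contourArea(q)<amax]
def cen(c):
    M=cv2.moments(c);return np.array([M['m10'],M['m01']])/M['m00']
def sh(): 
    s=r.read_state();q=R.from_quat(s['eef_rot']).as_matrix()
    print('t',s['time'],'tcp',s['ee_pos'].round(4),'toolx',q[:,0].round(3),'w',round(s['width'],4))
E
python3 - <<'E'
from h import *
im=r.camera('top')
for k,z in(('black',.075),('dish',.015),('white',.018),('beaker',.05)):
    for c in blobs(mask(im,k),40):
        u=cen(c); 
        if 130<u[0]<430 and 100<u[1]<270:
            p=cast('top',[u],z)[0]; rc=cv2.minAreaRect(c); print(k,u.round(1),cv2.contourArea(c),p.round(4),np.round(rc[1],1),round(rc[2],1))
for x,y in((234,195),(322,251),(165,205),(330,206),(376,236),(161,245),(320,160)): print(im[y,x])
print('mat',cast('top',[np.array([519,268])/1.5625],.004))
i=im[115:265,195:295,::-1]; cv2.imwrite('pics/tray.png',cv2.resize(i,None,fx=4,fy=4,interpolation=cv2.INTER_CUBIC))
E
```

```text
black [329.4 250.5] 156.0 [ 0.4    -0.2485  0.075 ] [14. 15.] 90.0
black [165.1 204.9] 156.5 [0.5292 0.234  0.075 ] [14.8 14.1] 45.0
black [331.8 171.3] 744.5 [ 0.6336 -0.2575  0.075 ] [28.2 28.6] 82.6
white [160.1 244.8] 279.5 [0.4118 0.2573 0.018 ] [19. 18.] 90.0
white [376.1 236.4] 277.0 [ 0.4427 -0.4011  0.018 ] [19. 18.] 90.0
white [330.7 206.4] 292.5 [ 0.5335 -0.2633  0.018 ] [19. 19.] 90.0
white [402.1 162.4] 289.5 [ 0.6726 -0.4864  0.018 ] [20. 20.] 90.0
white [245.3 190.9] 8407.0 [ 5.791e-01 -3.000e-04  1.800e-02] [ 80.7 120.4] 1.5
white [245.5 106.1] 2909.0 [0.8477 0.0021 0.018 ] [ 34. 101.] 90.0
beaker [245.1 206.1] 2991.5 [ 0.5297 -0.0009  0.05  ] [61.8 53.3] 1.6
beaker [401.8 162.4] 239.0 [ 0.6666 -0.4745  0.05  ] [20. 19.] 90.0
[223 216 194]
[38 36 35]
[32 29 34]
[181 189 187]
[178 186 183]
[184 192 189]
[31 31 31]
mat [[ 0.64421597 -0.27154711  0.004     ]]
```

View pics/tray.png

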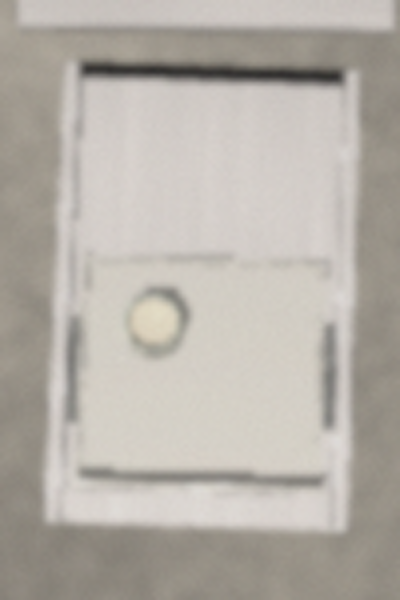

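The tray crop shows channel corners at about TL(67,62), TR(360,70), BR(345,532), BL(45,522). The beaker is at (158,320), the deck's far edge at row 260, and the push wall's inner foot at row 475.

Run:
```python
from h import *
f=lambda *p:np.array(p)/4+[195,115]
c=cast('top',[f(67,62),f(360,70),f(345,532),f(45,522)],.018); print('chan',c.round(4))
ax=(c[0]+c[1]-c[2]-c[3])/2; print('len',np.linalg.norm(ax),'wid',np.linalg.norm(c[0]-c[1]),np.linalg.norm(c[3]-c[2]),'yaw',np.arctan2(ax[1],ax[0]),'cen',c.mean(0))
print('wall foot/top, far deck',cast('top',[f(200,473)],.012),cast('top',[f(200,482)],.052),cast('top',[f(210,260)],.016))
print('beaker',cast('top',[f(158,321)],.05))
print('beaker scene',cast('scene',[np.array([422,272])/1.5625],.07), cast('scene',[np.array([422,294])/1.5625],.012))
print('mat',cast('top',[[331.8,171.3]],.004))
print('dish',cast('top',[[160.1,244.8],[376.1,236.4],[330.7,206.4]],.015))
s=r.camera('scene');
for k in('black','white'):
  for q in blobs(mask(s,k),25,2000):
    u=cen(q); print(k,u.round(),cv2.contourArea(q),cast('scene',[u],.075 if k=='black' else .015)[0].round(4))
sh()
```

```text
chan [[ 0.7684  0.1069  0.018 ]
 [ 0.7642 -0.1225  0.018 ]
 [ 0.405  -0.1116  0.018 ]
 [ 0.4107  0.1169  0.018 ]]
len 0.35856731054317864 wid 0.22937406317476686 0.22858639636223532 yaw -0.02919953349538378 cen [ 0.58707298 -0.00256354  0.018     ]
wall foot/top, far deck [[ 0.44892799 -0.00053826  0.012     ]] [[ 0.44168224 -0.00145821  0.052     ]] [[ 0.61339042 -0.00657367  0.016     ]]
beaker [[0.56204432 0.03150215 0.05      ]]
beaker scene [[0.55713233 0.03636243 0.07      ]] [[0.57062466 0.03891427 0.012     ]]
mat [[ 0.64490358 -0.27042493  0.004     ]]
dish [[ 0.41171598  0.25790673  0.015     ]
 [ 0.44278082 -0.40206852  0.015     ]
 [ 0.53364675 -0.26401967  0.015     ]]
black [ 60. 339.] 965.5 [ 1.0256 -0.493   0.075 ]
black [446. 329.] 936.0 [1.0253 0.4505 0.075 ]
black [255. 249.] 206.5 [ 0.7967 -0.0164  0.075 ]
black [ 12. 245.] 28.5 [ 0.7771 -0.6785  0.075 ]
black [ 25. 242.] 30.0 [ 0.769  -0.6434  0.075 ]
black [ 37. 240.] 31.5 [ 0.7617 -0.609   0.075 ]
black [ 50. 238.] 28.0 [ 0.7561 -0.5741  0.075 ]
black [ 63. 235.] 30.0 [ 0.748  -0.5391  0.075 ]
black [ 13. 232.] 27.5 [ 0.7393 -0.6857  0.075 ]
black [ 25. 230.] 29.0 [ 0.733 -0.651  0.075]
black [ 38. 228.] 28.0 [ 0.7257 -0.6158  0.075 ]
black [ 50. 225.] 26.5 [ 0.7183 -0.5819  0.075 ]
black [ 63. 223.] 28.0 [ 0.7113 -0.5467  0.075 ]
black [ 26. 218.] 25.5 [ 0.6954 -0.6588  0.075 ]
black [ 38. 216.] 27.0 [ 0.6885 -0.624   0.075 ]
black [ 51. 214.] 26.0 [ 0.6817 -0.5886  0.075 ]
black [167. 214.] 902.5 [ 0.6884 -0.2579  0.075 ]
black [335. 167.] 209.5 [0.5393 0.232  0.075 ]
black [176. 135.] 184.5 [ 0.4109 -0.2501  0.075 ]
black [251.  60.] 71.0 [ 0.0664 -0.0077  0.075 ]
black [261.  17.] 567.5 [-0.1897  0.0397  0.075 ]
black [490.  42.] 1205.0 [-0.0623  0.9591  0.075 ]
t 0.2 tcp [ 0.2071 -0.5895  0.2221] toolx [ 0.943  0.331 -0.   ] w 0.0869
```

Emit:
arm_command --moves '[0, 0, 0, 6.4, 0, 0, 0, 6.4, 0, 0, 0, 6.5, 1.9, -3.4, 0, 0, 1.9, -3.4, 0, 0, 1.9, -3.4, 0, 0, 1.9, -3.4, 0, 0, 1.9, -3.4, 0, 0, 1.9, -3.4, 0, 0, 1.9, -3.4, 0, 0, 1.9, -3.4, 0, 0, 1.9, -3.4, 0, 0]' --fingers 100 --squeeze 15

```text
time: 1.2
ee_pos: [0.3783, -0.2817, 0.2226]
eef_rot: [1.0, 0.0, 0.0, 0.0]
ft_force: [0.7, -0.6, 0.8]
width: 0.0874
grip_force: 0.0
```

Emit:
arm_command --moves '[2.02, -3.5, 0, 0, 2.02, -3.5, 0, 0, 2.02, -3.5, 0, 0, 2.02, -3.5, 0, 0, 2.02, -3.5, 0, 0, 2.02, -3.5, 0, 0, 2.02, -3.5, 0, 0, 2.02, -3.5, 0, 0, 2.02, -3.5, 0, 0, 0, 0, 4, 0, 0, 0, 3, 0, 0, 0, 2, 0]'

```text
time: 2.2
ee_pos: [0.5581, 0.0323, 0.1294]
eef_rot: [1.0, 0.001, -0.002, -0.0]
ft_force: [-0.9, -1.8, -0.5]
width: 0.0869
grip_force: 0.0
```

Run:
```python
from h import *
sh(); p=r.read_state()['ee_pos']
im=r.camera('scene')
u=pix('scene',p)[0];u2=pix('scene',[.56,.034,.07])[0];print(u,u2)
x,y=200,120
print(((u-[x,y])*5).round(),((u2-[x,y])*5).round())
cv2.imwrite('pics/a.png',cv2.resize(im[y:y+110,x:x+150,::-1],None,fx=5,fy=5,interpolation=cv2.INTER_CUBIC))
```

```text
t 2.2 tcp [0.5581 0.0323 0.1294] toolx [ 1.     0.003 -0.003] w 0.0869
[269.85386048 162.8925681 ] [269.33254779 174.90402257]
[349. 214.] [347. 275.]
```

View pics/a.png

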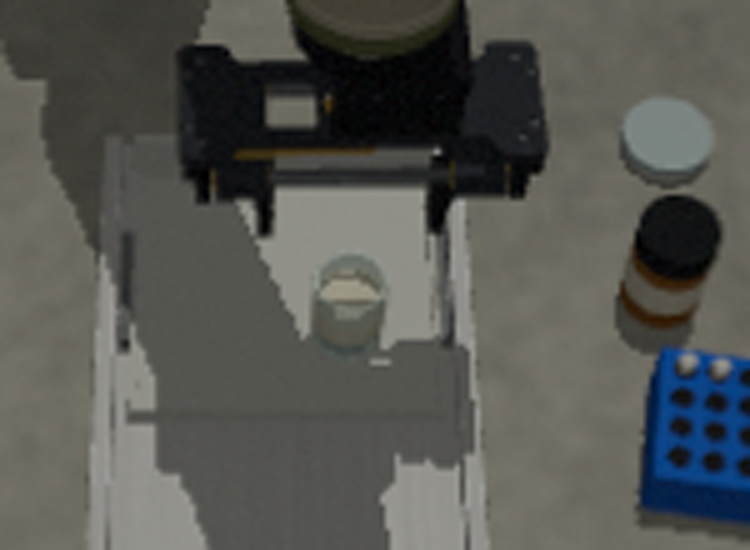

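The beaker rim at crop (350,277) matches the predicted (347,275). Descending.

Emit:
arm_command --moves '[0.2, -0.1, 3.5, 0, 0, 0, 3.5, 0, 0, 0, 2, 0, 0, 0, 1, 0, 0, 0, 0, 0]'

```text
time: 2.67
ee_pos: [0.5603, 0.0324, 0.0312]
eef_rot: [1.0, 0.0, -0.001, 0.0]
ft_force: [-0.8, 0.8, -0.4]
width: 0.0867
grip_force: 0.0
```

Emit:
arm_command --moves '[0, 0, 0, 0, 0, 0, 0, 0, 0, 0, 0, 0, 0, 0, 0, 0, 0, 0, 0, 0, 0, 0, 0, 0, 0, 0, 0, 0, 0, 0, 0, 0]' --fingers 0 --squeeze 20

```text
time: 3.33
ee_pos: [0.5614, 0.0328, 0.0327]
eef_rot: [1.0, 0.001, 0.0, -0.0]
ft_force: [-0.9, 0.4, 1.2]
width: 0.0428
grip_force: 20.0
```

Emit:
arm_command --moves '[0, 0, -2, 0, 0, 0, -3, 0, 0, 0.5, -2, 0, 0.8, 2.5, 0, 0, 1, 3.5, 0, 0, 1, 3.5, 0, 0, 1, 3.5, 0, 0, 1, 3.5, 0, 0, 1, 3.5, 0, 0, 1, 3.5, 0, 0, 1, 3.5, 0, 0, 0.6, 2.5, 0, 0]'

```text
time: 4.33
ee_pos: [0.6454, -0.2715, 0.1021]
eef_rot: [1.0, -0.001, -0.0, 0.001]
ft_force: [0.7, -1.4, -0.2]
width: 0.0428
grip_force: 20.0
```

Emit:
arm_command --moves '[0, 0, 3, 0, 0, 0, 2.5, 0, 0, 0, 1.2, 0, 0, 0, 0.5, 0, 0, 0, 0.4, 0, 0, 0, 0.1, 0, 0, 0, 0, 0]'

```text
time: 4.92
ee_pos: [0.6464, -0.2672, 0.0268]
eef_rot: [1.0, 0.001, 0.001, 0.0]
ft_force: [-0.3, -0.0, -1.0]
width: 0.043
grip_force: 20.0
```

Emit:
arm_command --moves '[0, 0, 0.1, 0, 0, 0, 0.05, 0, 0, 0, 0, 0]'

```text
time: 5.17
ee_pos: [0.6461, -0.2674, 0.0248]
eef_rot: [1.0, 0.001, 0.001, 0.0]
ft_force: [0.4, 0.3, 1.3]
width: 0.0428
grip_force: 20.0
```

Emit:
arm_command --moves '[0, 0, 0, 0, 0, 0, 0, 0, 0, 0, 0, 0, 0, 0, 0, 0, 0, 0, -2, 0, 0, 0, -3, 0, 0, 0, -3.5, 0, 0, 0, -3.5, 0]' --fingers 100

```text
time: 5.83
ee_pos: [0.6452, -0.2671, 0.145]
eef_rot: [1.0, 0.001, -0.001, -0.0]
ft_force: [-0.4, -0.1, -0.2]
width: 0.0846
grip_force: 0.0
```

```bash
cat > look.py <<'E'
from h import *
def dishes(excl=True):
    im=r.camera('top');out=[]
    for c in blobs(mask(im,'white'),150,450):
        p=cast('top',[cen(c)],.015)[0]
        if .3<p[0]<.8 and abs(p[1])<.55: out.append((p.round(4),cv2.contourArea(c)))
    return im,out
E
python3 - <<'E'
from look import *
im,o=dishes();print(*o,sep='\n');sh()
x,y=290,130
cv2.imwrite('pics/b.png',cv2.resize(im[y:y+130,x:x+130,::-1],None,fx=4,fy=4,interpolation=cv2.INTER_CUBIC))
E
```

```text
(array([0.4118, 0.2579, 0.015 ]), 289.0)
(array([ 0.6695, -0.5003,  0.015 ]), 151.0)
t 5.8833 tcp [ 0.6485 -0.268   0.154 ] toolx [1.    0.001 0.009] w 0.0853
```

View pics/b.png

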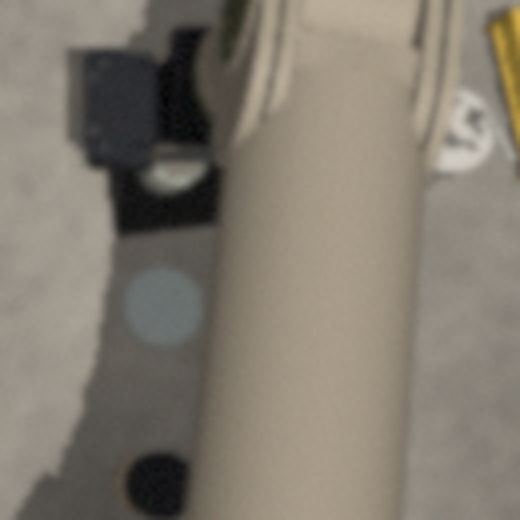

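The beaker stands on the mat at crop (172,170), and the nearest dish at (163,306) has not moved. That dish comes next.

Emit:
arm_command --moves '[-2.5, -0.4, 0, 0, -3.5, 0, 0, 0, -3.5, 0, 0, 0, -1.7, 0, 1, 0, 0, 0, 3.5, 0, 0, 0, 4, 0, 0, 0, 2.7, 0, 0, 0, 1.5, 0, 0, 0, 0.8, 0, 0, 0, 0, 0, 0, 0, 0, 0]'

```text
time: 6.8
ee_pos: [0.5341, -0.2635, 0.0097]
eef_rot: [1.0, 0.001, 0.0, 0.0]
ft_force: [0.3, -0.3, -0.1]
width: 0.0873
grip_force: 0.0
```

Emit:
arm_command --moves '[0, 0, 0.4, 0, 0, 0, 0, 0]'

```text
time: 6.97
ee_pos: [0.5343, -0.2637, 0.0059]
eef_rot: [1.0, 0.0, 0.001, 0.0]
ft_force: [-0.2, 0.0, 0.4]
width: 0.0868
grip_force: 0.0
```

Emit:
arm_command --moves '[0, 0, 0, 0, 0, 0, 0, 0, 0, 0, 0, 0, 0, 0, 0, 0, 0, 0, 0, 0, 0, 0, 0, 0]' --fingers 0 --squeeze 15

```text
time: 7.47
ee_pos: [0.5337, -0.2634, 0.0052]
eef_rot: [1.0, 0.0, 0.0, 0.0]
ft_force: [-0.6, 0.3, 0.8]
width: 0.0592
grip_force: 15.0
```

Emit:
arm_command --moves '[0, 0, -2, 0, 0, 0, -3, 0, 0.2, -1.5, -2.5, 0, 0.4, -3.4, 0, 0, 0.4, -3.5, 0, 0, 0.4, -3.5, 0, 0, 0.4, -3.5, 0, 0, 0.4, -3.5, 0, 0, 0.4, -3.5, 0, 0, 0.4, -2.5, 0, 0, 0, -1.25, 0, 0, 0, 0, 1, 0]'

```text
time: 8.47
ee_pos: [0.5645, 0.002, 0.0716]
eef_rot: [1.0, 0.003, 0.002, -0.001]
ft_force: [0.2, 0.4, 0.5]
width: 0.0594
grip_force: 15.0
```

Emit:
arm_command --moves '[0, 0, 2.5, 0, 0, 0, 1.5, 0, 0, 0, 0.7, 0, 0, 0, 0.3, 0, 0, 0, 0.15, 0, 0, 0, 0, 0, 0, 0, 0, 0]'

```text
time: 9.05
ee_pos: [0.564, -0.0022, 0.0194]
eef_rot: [1.0, 0.0, 0.001, 0.0]
ft_force: [-0.1, 0.5, 0.2]
width: 0.0593
grip_force: 15.0
```

Emit:
arm_command --moves '[0, 0, 0.1, 0, 0, 0, 0.1, 0, 0, 0, 0, 0]'

```text
time: 9.3
ee_pos: [0.5639, -0.002, 0.0172]
eef_rot: [1.0, 0.0, 0.001, 0.0]
ft_force: [0.3, -0.5, 2.5]
width: 0.0591
grip_force: 15.0
```

Emit:
arm_command --moves '[0, 0, 0, 0, 0, 0, 0, 0, 0, 0, 0, 0, 0, 0, -1, 0, 0, 0, -3, 0, 0, 0, -3.5, 0, 0, 0, -3.5, 0, -1.5, 3, -1, 0, -1, 3.5, 0, 0, -1, 3.5, 0, 0, -1, 3, 0, 0, 0, 0, 0, 0]' --fingers 100

```text
time: 10.3
ee_pos: [0.5163, -0.1394, 0.1371]
eef_rot: [1.0, -0.004, -0.0, 0.002]
ft_force: [0.6, -0.6, -0.4]
width: 0.0873
grip_force: 0.0
```

```bash
sed -i "s/'white':/'dishs':(B-R_>=2)\&(a.min(2)>75)\&(a.max(2)<215)\&(B-R_<40),'white':/" h.py; sed -i "s/mask(im,'white'),150,450/mask(im,'dishs'),120,450/" look.py
python3 - <<'E'
from look import *
im,o=dishes();print(*o,sep='\n');sh()
x,y=140,110
cv2.imwrite('pics/c.png',cv2.resize(im[y:y+170,x:x+280,::-1],None,fx=2.8,fy=2.8,interpolation=cv2.INTER_CUBIC))
E
```

```text
(array([0.4124, 0.2557, 0.015 ]), 246.5)
(array([ 0.4441, -0.3999,  0.015 ]), 243.5)
(array([ 0.5662, -0.0018,  0.015 ]), 223.5)
t 10.35 tcp [ 0.5174 -0.1359  0.1372] toolx [ 1.    -0.005 -0.   ] w 0.0872
```

View pics/c.png

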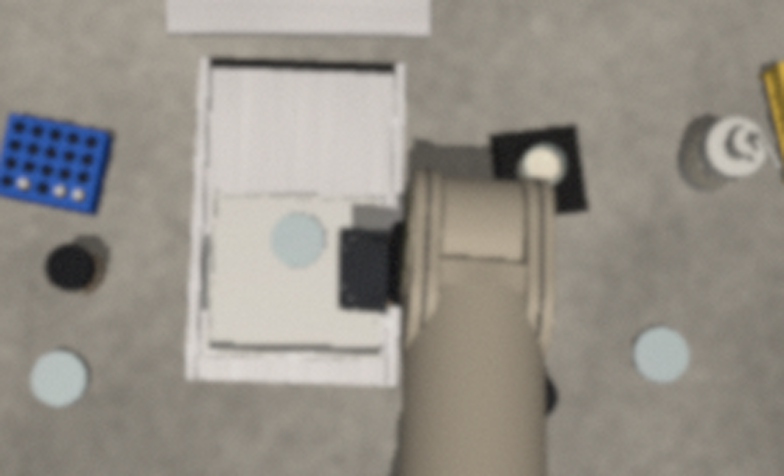

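The dish is centred at the pile spot, crop (298,240), and the beaker stands on the mat at (543,165). The remaining dishes and jars haven't moved.

Emit:
arm_command --moves '[-0.6, 2.4, 0, 0, -1, 3.5, 0, 0, -1, 3.5, 0, 0, -1, 3.5, 0, 0, -1, 3.5, 0, 0, -1, 3.5, 0, 0, -1, 3.5, 0, 0, -1, 3.5, 0, 0, 0, 0, 3, 0, 0, 0, 3.5, 0, 0, 0, 3, 0, 0, 0, 1.5, 0]'

```text
time: 11.35
ee_pos: [0.4421, -0.3987, 0.0232]
eef_rot: [1.0, 0.001, -0.001, -0.002]
ft_force: [-0.7, 0.6, -0.9]
width: 0.0869
grip_force: 0.0
```

Emit:
arm_command --moves '[0, 0, 1.2, 0, 0, 0, 0.7, 0, 0, 0, 0, 0, 0, 0, 0, 0]'

```text
time: 11.68
ee_pos: [0.4436, -0.4011, 0.0085]
eef_rot: [1.0, 0.001, 0.001, 0.0]
ft_force: [0.1, 0.6, 0.5]
width: 0.087
grip_force: 0.0
```

Emit:
arm_command --moves '[0, 0, 0.3, 0, 0, 0, 0, 0, 0, 0, 0, 0, 0, 0, 0, 0, 0, 0, 0, 0, 0, 0, 0, 0, 0, 0, 0, 0]' --fingers 0

```text
time: 12.27
ee_pos: [0.4429, -0.4011, 0.0049]
eef_rot: [1.0, 0.0, 0.0, 0.0]
ft_force: [-0.3, 0.2, 2.0]
width: 0.0598
grip_force: 15.0
```

Emit:
arm_command --moves '[0, 0, -2, 0, 0, 0, -3.5, 0, 0, 0, -3.5, 0, 0.6, -2, -0.5, 0, 1.1, -3.6, 0, 0, 1.1, -3.6, 0, 0, 1.1, -3.6, 0, 0, 1.1, -3.6, 0, 0, 1.1, -3.6, 0, 0, 1.1, -3.6, 0, 0, 1.1, -3.6, 0, 0, 1.1, -3.6, 0, 0]'

```text
time: 13.27
ee_pos: [0.5367, -0.0912, 0.0997]
eef_rot: [1.0, 0.0, 0.0, 0.0]
ft_force: [1.7, -1.1, -0.3]
width: 0.0596
grip_force: 15.0
```

Emit:
arm_command --moves '[1.1, -3.6, 0, 0, 1.1, -3.5, 0, 0, 0.6, -2, 0, 0, 0, 0, 1, 0, 0, 0, 2.5, 0, 0, 0, 2, 0, 0, 0, 0.8, 0, 0, 0, 0, 0, 0, 0, 0, 0]'

```text
time: 14.02
ee_pos: [0.5645, -0.0021, 0.0368]
eef_rot: [1.0, 0.0, -0.0, -0.0]
ft_force: [-0.3, 0.4, 0.6]
width: 0.0594
grip_force: 15.0
```

Emit:
arm_command --moves '[-0.05, 0, 0.3, 0, 0, 0, 0.1, 0, 0, 0, 0, 0, 0, 0, 0, 0]'

```text
time: 14.35
ee_pos: [0.5642, -0.002, 0.0331]
eef_rot: [1.0, 0.0, 0.0, 0.0]
ft_force: [-0.6, 0.2, -1.1]
width: 0.0593
grip_force: 15.0
```

Emit:
arm_command --moves '[0, 0, 0.1, 0, 0, 0, 0, 0, 0, 0, 0, 0]'

```text
time: 14.6
ee_pos: [0.5642, -0.0019, 0.0319]
eef_rot: [1.0, 0.0, 0.0, 0.0]
ft_force: [0.9, 0.1, 2.2]
width: 0.0595
grip_force: 15.0
```

Emit:
arm_command --moves '[0, 0, 0, 0, 0, 0, 0, 0, 0, 0, 0, 0, 0, 0, -1, 0, 0, 0, -3, 0, 0, 0, -3.5, 0, 0, 0, -3.5, 0, -2, -3, 0, 0, -2, -3.5, 0, 0, -2, -3.5, 0, 0, -2, -3, 0, 0, 0, 0, 0, 0]' --fingers 100

```text
time: 15.6
ee_pos: [0.4801, 0.1351, 0.1427]
eef_rot: [1.0, 0.005, 0.0, -0.001]
ft_force: [0.2, -0.2, -0.5]
width: 0.0874
grip_force: 0.0
```

Run:
```python
from look import *
im,o=dishes();print(*o,sep='\n');sh();s=r.camera('scene')
a=cv2.resize(im[150:270,140:290,::-1],None,fx=3.2,fy=3.2,interpolation=cv2.INTER_CUBIC)
b=cv2.resize(s[110:230,210:350,::-1],None,fx=3.2,fy=3.2,interpolation=cv2.INTER_CUBIC)
cv2.imwrite('pics/d.png',cv2.resize(np.hstack([a,b]),(800,331)))
```

```text
(array([ 0.5676, -0.0007,  0.015 ]), 249.0)
t 15.65 tcp [0.4821 0.1317 0.1426] toolx [1.    0.007 0.001] w 0.087
```

View pics/d.png

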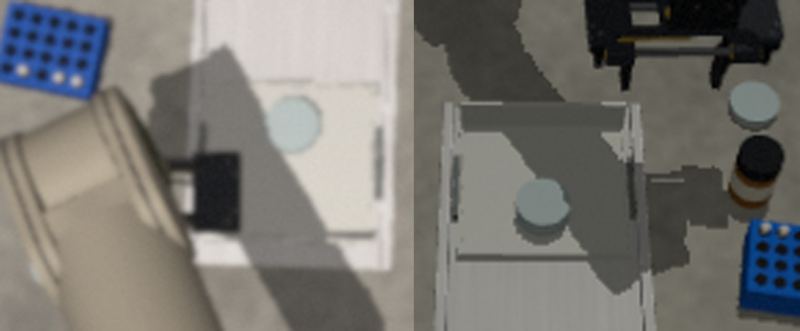

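The two-dish pile looks square. The last dish shows in the scene view at about full-frame pixel (333,147), and I'll cast that.

Run:
```python
from look import *
s=r.camera('scene')
for c in blobs(mask(s,'dishs'),80,900):
    u=cen(c)
    if 300<u[0]<360: print(u,cv2.contourArea(c),cast('scene',[u],.012))
print(cast('scene',[[333.3,147.3]],.015),pix('scene',[.4119,.2575,.015]));sh()
```

```text
[333.         146.54453627] 181.5 [[0.41429295 0.25491399 0.012     ]]
[[0.41965321 0.25461179 0.015     ]] [[333.84363697 145.40452059]]
t 15.75 tcp [0.484  0.1279 0.1422] toolx [1.    0.002 0.001] w 0.0872
```

Emit:
arm_command --moves '[-1.4, -2.7, 0, 0, -2, -3.5, 0, 0, -2, -3.5, 0, 0, -1.8, -3.2, 0, 0, 0, 0, 2, 0, 0, 0, 4, 0, 0, 0, 3.5, 0, 0, 0, 2, 0, 0, 0, 1, 0, 0, 0, 0.8, 0, 0, 0, 0, 0, 0, 0, 0, 0]'

```text
time: 16.75
ee_pos: [0.4126, 0.2571, 0.0094]
eef_rot: [1.0, 0.0, 0.0, -0.0]
ft_force: [0.6, -0.4, 0.7]
width: 0.0867
grip_force: 0.0
```

Emit:
arm_command --moves '[0, 0, 0.4, 0, 0, 0, 0, 0, 0, 0, 0, 0, 0, 0, 0, 0, 0, 0, 0, 0, 0, 0, 0, 0, 0, 0, 0, 0]' --fingers 0

```text
time: 17.33
ee_pos: [0.4119, 0.257, 0.0048]
eef_rot: [1.0, 0.0, 0.0, 0.0]
ft_force: [-0.5, -0.6, 4.2]
width: 0.0595
grip_force: 15.0
```

Emit:
arm_command --moves '[0, 0, -2, 0, 0, 0, -3.5, 0, 0, 0, -4, 0, 1.1, 1.8, -0.5, 0, 1.9, 3.2, 0, 0, 1.9, 3.3, 0, 0, 1.9, 3.2, 0, 0, 1.9, 3.3, 0, 0, 1.9, 3.2, 0, 0, 1.9, 3.3, 0, 0, 1.9, 3.2, 0, 0, 0.8, 1.4, 0, 0]'

```text
time: 18.33
ee_pos: [0.5656, -0.0076, 0.1042]
eef_rot: [1.0, -0.002, 0.0, 0.001]
ft_force: [-0.8, -0.2, 0.1]
width: 0.0593
grip_force: 15.0
```

Emit:
arm_command --moves '[0, 0, 1, 0, 0, 0, 2, 0, 0, 0, 1.5, 0, 0, 0, 0.7, 0, 0, 0, 0, 0, 0, 0, 0, 0]'

```text
time: 18.83
ee_pos: [0.5637, -0.0011, 0.0527]
eef_rot: [1.0, 0.001, -0.0, -0.0]
ft_force: [-0.0, 0.7, -0.2]
width: 0.0592
grip_force: 15.0
```

Emit:
arm_command --moves '[0.05, 0.08, 0.3, 0, 0, 0, 0.1, 0, 0, 0, 0, 0, 0, 0, 0, 0]'

```text
time: 19.17
ee_pos: [0.5646, -0.0027, 0.049]
eef_rot: [1.0, 0.0, 0.0, 0.0]
ft_force: [0.4, 0.5, -0.8]
width: 0.0594
grip_force: 15.0
```

Emit:
arm_command --moves '[0, -0.05, 0.15, 0, 0, 0, 0, 0, 0, 0, 0, 0]'

```text
time: 19.42
ee_pos: [0.5644, -0.0021, 0.0471]
eef_rot: [1.0, 0.001, 0.0, 0.0]
ft_force: [0.9, -0.8, 0.1]
width: 0.0594
grip_force: 15.0
```

Emit:
arm_command --moves '[0, 0, 0.05, 0, 0, 0, 0, 0]'

```text
time: 19.58
ee_pos: [0.5645, -0.0021, 0.0469]
eef_rot: [1.0, 0.0, 0.0, 0.0]
ft_force: [-1.5, 0.7, 3.5]
width: 0.0592
grip_force: 15.0
```

Emit:
arm_command --moves '[0, 0, 0, 0, 0, 0, 0, 0, 0, 0, 0, 0, 0, 0, -1, 0, 0, 0, -3, 0, 0, 0, -3.5, 0, 0, -1, -3.5, 0, -0.5, -3, 0, 0, -0.5, -3.5, 0, 0, -0.5, -3.5, 0, 0, -0.5, -3, 0, 0, 0, 0, 0, 0]' --fingers 100

```text
time: 20.58
ee_pos: [0.5423, 0.1456, 0.1579]
eef_rot: [1.0, 0.005, 0.0, -0.002]
ft_force: [0.4, -0.1, 0.7]
width: 0.0873
grip_force: 0.0
```

Run:
```python
from look import *
sh();im=r.camera('top');s=r.camera('scene')
for c in blobs(mask(im,'black'),100,300):
  u=cen(c);print(u,cast('top',[u],.075))
for c in blobs(mask(s,'black'),100,300):
  u=cen(c);print('s',u,cast('scene',[u],.07))
a=cv2.resize(im[150:270,190:350,::-1],None,fx=3,fy=3,interpolation=cv2.INTER_CUBIC)
b=cv2.resize(s[110:230,210:350,::-1],None,fx=3,fy=3,interpolation=cv2.INTER_CUBIC)
cv2.imwrite('pics/e.png',cv2.resize(np.hstack([a,b]),(800,320)))
```

```text
t 20.5833 tcp [0.5423 0.1456 0.1579] toolx [1.    0.01  0.001] w 0.0873
[329.35430464 250.58940397] [[ 0.39980221 -0.24824943  0.075     ]]
s [193.62445415 312.04949054] [[ 0.95837314 -0.17235258  0.07      ]]
s [256.704154   249.04761905] [[ 0.79410118 -0.01154777  0.07      ]]
s [335.00159109 167.28241846] [[0.53589381 0.23347631 0.07      ]]
s [176.23132969 135.45355191] [[ 0.4067408  -0.25100815  0.07      ]]
s [73.45909646 10.35653236] [[-0.27003618 -0.73292577  0.07      ]]
```

View pics/e.png

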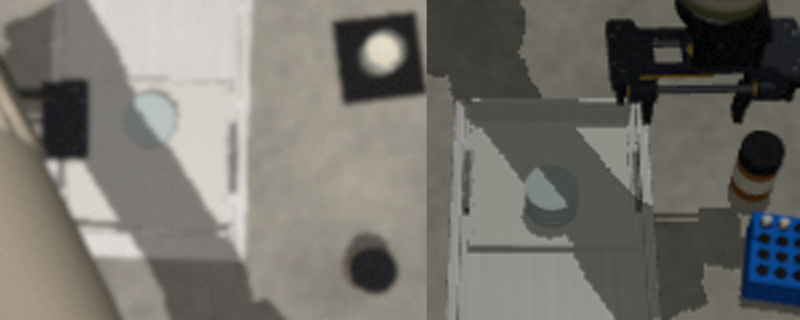

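The three-dish pile is square, jar 1 stands at about (0.530, 0.234), and the beaker is still on the mat.

Emit:
arm_command --moves '[-0.4, -2.8, 0, 0, -0.5, -3.4, 0, 0, -0.5, -3.4, 0, 0, 0, 0, 2, 0, 0, 0, 3.5, 0, 0, 0, 3.5, 0, 0, 0, 2.5, 0, 0, 0, 1.4, 0, 0, 0, 0, 0, 0, 0, 0, 0]'

```text
time: 21.52
ee_pos: [0.5308, 0.2331, 0.0281]
eef_rot: [1.0, -0.0, -0.0, 0.0]
ft_force: [-0.2, 0.0, 1.3]
width: 0.087
grip_force: 0.0
```

Emit:
arm_command --moves '[0, 0, 0, 0, 0, 0, 0, 0, 0, 0, 0, 0, 0, 0, 0, 0, 0, 0, 0, 0, 0, 0, 0, 0, 0, 0, 0, 0]' --fingers 0 --squeeze 25

```text
time: 22.1
ee_pos: [0.5304, 0.2343, 0.0279]
eef_rot: [1.0, 0.001, 0.0, -0.0]
ft_force: [-0.0, 0.8, 1.9]
width: 0.0496
grip_force: 25.0
```

Emit:
arm_command --moves '[0, 0, -2, 0, 0, 0, -3, 0, 0, 0, -3, 0, -0.6, 2, 0, 0, -0.9, 3.5, 0, 0, -0.9, 3.5, 0, 0, -0.9, 3.5, 0, 0, -0.7, 3.2, 0, 0, -0.4, 2.2, 0, 0, 0, 0, 1, 0, 0, 0, 2, 0, 0, 0, 1.5, 0]'

```text
time: 23.1
ee_pos: [0.4861, 0.0541, 0.0617]
eef_rot: [1.0, -0.0, 0.0, 0.0]
ft_force: [0.3, 0.4, -2.3]
width: 0.0495
grip_force: 25.0
```

Emit:
arm_command --moves '[0, 0, 1, 0, 0, 0, 0.6, 0, 0, 0, 0.4, 0, 0, 0, 0.1, 0, 0, 0, 0, 0, 0, 0, 0, 0]'

```text
time: 23.6
ee_pos: [0.4868, 0.055, 0.0421]
eef_rot: [1.0, 0.001, 0.0, 0.0]
ft_force: [-0.2, 0.7, -1.3]
width: 0.0499
grip_force: 25.0
```

Emit:
arm_command --moves '[0, 0, 0.15, 0, 0, 0, 0.05, 0, 0, 0, 0, 0, 0, 0, 0, 0]'

```text
time: 23.93
ee_pos: [0.4867, 0.0547, 0.0398]
eef_rot: [1.0, 0.0, 0.0, 0.0]
ft_force: [0.7, 0.3, -0.8]
width: 0.0499
grip_force: 25.0
```

Emit:
arm_command --moves '[0, 0, 0.05, 0, 0, 0, 0, 0]'

```text
time: 24.1
ee_pos: [0.4867, 0.0547, 0.0398]
eef_rot: [1.0, 0.0, 0.0, 0.0]
ft_force: [-3.3, -0.6, 9.0]
width: 0.0495
grip_force: 25.0
```

Emit:
arm_command --moves '[0, 0, 0, 0, 0, 0, 0, 0, 0, 0, 0, 0, 0, 0, -1, 0, 0, 0, -3, 0, 0, 0, -4, 0, 0, 0, -4, 0, -0.7, 2.3, 0, 0, -1, 3.5, 0, 0, -1, 3.5, 0, 0, -1, 3.5, 0, 0, -1, 3.5, 0, 0]' --fingers 100

```text
time: 25.1
ee_pos: [0.4389, -0.1096, 0.16]
eef_rot: [1.0, 0.001, 0.001, 0.0]
ft_force: [0.3, 0.5, -0.2]
width: 0.0871
grip_force: 0.0
```

Run:
```python
from look import *
sh();im=r.camera('top');s=r.camera('scene')
for c in blobs(mask(s,'black'),100,300):
  u=cen(c);print('s',u,cast('scene',[u],.07))
a=cv2.resize(im[150:270,190:350,::-1],None,fx=3,fy=3,interpolation=cv2.INTER_CUBIC)
b=cv2.resize(s[110:230,150:310,::-1],None,fx=3,fy=3,interpolation=cv2.INTER_CUBIC)
cv2.imwrite('pics/f.png',cv2.resize(np.hstack([a,b]),(800,300)))
```

```text
t 25.1 tcp [ 0.4389 -0.1096  0.16  ] toolx [1.    0.002 0.001] w 0.0871
s [255.12170754 249.18165304] [[ 0.79439393 -0.01576109  0.07      ]]
s [274.42344498 154.09888357] [[0.48450655 0.05350011 0.07      ]]
s [176.24886467 135.46775658] [[ 0.40679901 -0.2509487   0.07      ]]
s [78.17821782 10.00742574] [[-0.27081813 -0.71287487  0.07      ]]
s [154.66237942   7.21436227] [[-0.26992209 -0.39201082  0.07      ]]
```

View pics/f.png

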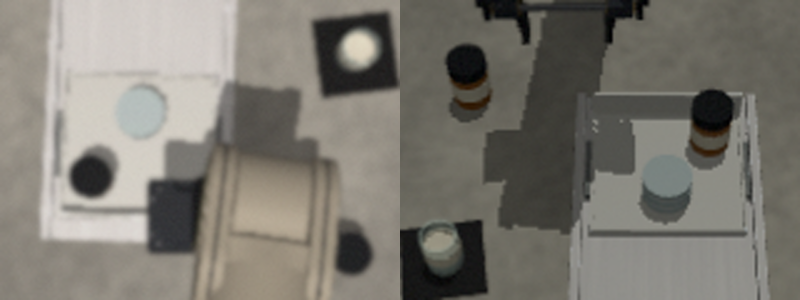

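Jar 1 stands on the deck behind the pile, and jar 2 hasn't moved.

Emit:
arm_command --moves '[-0.95, 3.5, 0, 0, -1, 3.6, 0, 0, -1, 3.5, 0, 0, -1, 3.45, 0, 0, 0, 0, 2, 0, 0, 0, 4, 0, 0, 0, 3.5, 0, 0, 0, 2.2, 0, 0, 0, 1.5, 0, 0, 0, 0, 0, 0, 0, 0, 0]'

```text
time: 26.12
ee_pos: [0.4003, -0.2483, 0.0273]
eef_rot: [1.0, 0.001, -0.0, -0.0]
ft_force: [-0.0, -0.2, 1.2]
width: 0.0872
grip_force: 0.0
```

Emit:
arm_command --moves '[0, 0, 0, 0, 0, 0, 0, 0, 0, 0, 0, 0, 0, 0, 0, 0, 0, 0, 0, 0, 0, 0, 0, 0, 0, 0, 0, 0]' --fingers 0

```text
time: 26.7
ee_pos: [0.4003, -0.2491, 0.0273]
eef_rot: [1.0, 0.0, 0.0, 0.0]
ft_force: [-0.7, -0.1, 2.5]
width: 0.0495
grip_force: 25.0
```

Emit:
arm_command --moves '[0, 0, -2, 0, 0, 0, -3, 0, 0, 0, -3, 0, 0.8, -2, 0, 0, 1.5, -3.4, 0, 0, 1.5, -3.4, 0, 0, 1.5, -3.4, 0, 0, 1.5, -3.3, 0, 0, 1.2, -2.5, 0, 0, 0.6, -1.3, 0, 0, 0, 0, 1, 0, 0, 0, 2, 0]'

```text
time: 27.7
ee_pos: [0.4875, -0.0551, 0.0781]
eef_rot: [1.0, 0.001, 0.002, 0.0]
ft_force: [0.8, -1.3, -2.3]
width: 0.0495
grip_force: 25.0
```

Emit:
arm_command --moves '[0, 0, 1.5, 0, 0, 0, 1, 0, 0, 0, 0.7, 0, 0, 0, 0.4, 0, 0, 0, 0.1, 0, 0, 0, 0, 0, 0, 0, 0, 0]'

```text
time: 28.28
ee_pos: [0.4864, -0.0559, 0.0406]
eef_rot: [1.0, 0.0, 0.0, 0.0]
ft_force: [-0.1, -0.6, -1.4]
width: 0.0496
grip_force: 25.0
```

Emit:
arm_command --moves '[0, 0, 0.1, 0, 0, 0, 0.05, 0, 0, 0, 0, 0]'

```text
time: 28.53
ee_pos: [0.4865, -0.0559, 0.0393]
eef_rot: [1.0, 0.0, 0.001, 0.0]
ft_force: [-1.2, -0.4, 5.3]
width: 0.0495
grip_force: 25.0
```

Emit:
arm_command --moves '[0, 0, 0, 0, 0, 0, 0, 0, 0, 0, 0, 0, 0, 0, -1, 0, 0, 0, -3, 0, 0, 0, -4, 0, -0.5, 0, -3.5, 0, -2, -1.5, 0, 1.7, -2.5, -2, 0, 0, -2, -1.6, 0, 0, -1.1, -0.7, 0, 0, 0, 0, 0, 0]' --fingers 100

```text
time: 29.53
ee_pos: [0.4046, 0.0053, 0.1543]
eef_rot: [1.0, -0.013, 0.0, 0.001]
ft_force: [0.8, -0.1, 0.0]
width: 0.0869
grip_force: 0.0
```

Emit:
arm_command --moves '[0, 0, 0, 0, 0, 0, 0, 0, 0, 0, 0, 0, 0, 0, 0, 0, 0, 0, 0, 0]' --fingers 0

```text
time: 29.95
ee_pos: [0.4065, 0.0036, 0.1534]
eef_rot: [1.0, -0.015, -0.0, -0.0]
ft_force: [0.1, 0.1, 1.3]
width: 0.0618
grip_force: 0.0
```

Run:
```python
from look import *
sh();im=r.camera('top');s=r.camera('scene')
a=cv2.resize(im[115:265,180:350,::-1],None,fx=2.5,fy=2.5,interpolation=cv2.INTER_CUBIC)
b=cv2.resize(s[110:260,150:310,::-1],None,fx=2.5,fy=2.5,interpolation=cv2.INTER_CUBIC)
h=np.hstack([a,b]);print(h.shape);cv2.imwrite('pics/g.png',cv2.resize(h,(800,int(800*h.shape[0]/h.shape[1]))))
```

```text
t 29.95 tcp [0.4065 0.0036 0.1534] toolx [ 1.    -0.029 -0.   ] w 0.0618
(375, 825, 3)
```

View pics/g.png

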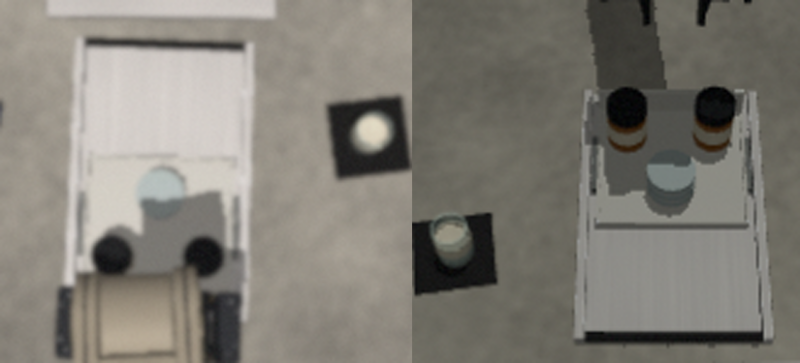

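Everything is on the tray: jars upright, pile square, beaker on the mat. Next I descend behind the push wall with the fingers shut.

Emit:
arm_command --moves '[0, 0.15, 0, 0, 0, 0, 0, 0, 0, 0, 0, 0, 0, 0, 2, 0, 0, 0, 3, 0, 0, 0, 3, 0, 0, 0, 2.5, 0, 0, 0, 1.5, 0, 0, 0, 0.5, 0, 0, 0, 0, 0, 0, 0, 0, 0]'

```text
time: 30.97
ee_pos: [0.4066, 0.0024, 0.0292]
eef_rot: [1.0, -0.014, 0.0, -0.0]
ft_force: [0.6, -0.1, -0.1]
width: 0.0005
grip_force: 0.0
```

Emit:
arm_command --moves '[0.3, 0, 0, 0, 0.3, 0, 0, 0, 0.3, 0, 0, 0, 0.3, 0, 0, 0, 0.3, 0, 0, 0, 0.2, 0, 0, 0, 0.2, 0, 0, 0, 0.2, 0, 0, 0, 0.2, 0, 0, 0, 0.2, 0, 0, 0, 0.2, 0, 0, 0, 0.2, 0, 0, 0]'

```text
time: 31.97
ee_pos: [0.4322, 0.0015, 0.0278]
eef_rot: [1.0, -0.014, -0.003, 0.0]
ft_force: [-13.9, 0.3, 11.6]
width: 0.0005
grip_force: 6.7
```

Emit:
arm_command --moves '[0.2, 0, 0, 0, 0.2, 0, 0, 0, 0.2, 0, 0, 0, 0.25, 0, 0, 0, 0.25, 0, 0, 0, 0.25, 0, 0, 0, 0.25, 0, 0, 0, 0.25, 0, 0, 0, 0.25, 0, 0, 0, 0.25, 0, 0, 0, 0.25, 0, 0, 0, 0.25, 0, 0, 0]'

```text
time: 32.97
ee_pos: [0.4609, 0.0006, 0.0278]
eef_rot: [1.0, -0.014, -0.003, 0.0]
ft_force: [-12.9, 1.3, 10.0]
width: 0.0005
grip_force: 6.3
```

Run:
```python
from look import *
sh();print(r.read_state()['ft_force']);im=r.camera('top');s=r.camera('scene')
a=cv2.resize(im[115:265,180:350,::-1],None,fx=2.5,fy=2.5,interpolation=cv2.INTER_CUBIC)
b=cv2.resize(s[110:260,150:310,::-1],None,fx=2.5,fy=2.5,interpolation=cv2.INTER_CUBIC)
h=np.hstack([a,b]);cv2.imwrite('pics/i.png',cv2.resize(h,(800,int(800*h.shape[0]/h.shape[1]))))
```

```text
t 32.9667 tcp [0.4609 0.0006 0.0278] toolx [ 1.    -0.028 -0.006] w 0.0005
[-12.90583501   1.31623896   9.99288987]
```

View pics/i.png

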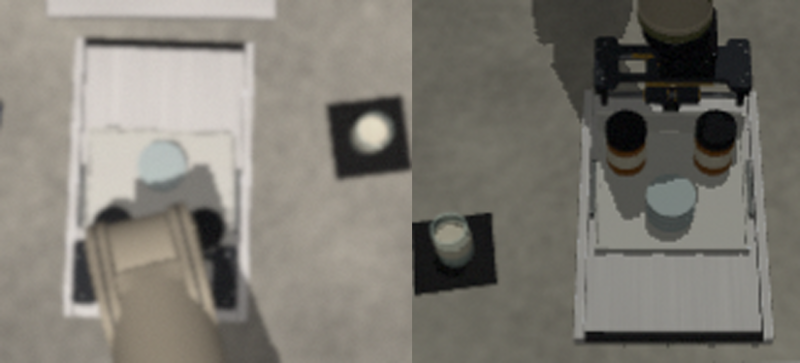

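The tray slides straight with its load intact and the push force is about 13 N. I'll keep pushing.

Emit:
arm_command --moves '[0.3, 0, 0, 0, 0.3, 0, 0, 0, 0.35, 0, 0, 0, 0.35, 0, 0, 0, 0.35, 0, 0, 0, 0.35, 0, 0, 0, 0.35, 0, 0, 0, 0.35, 0, 0, 0, 0.35, 0, 0, 0, 0.35, 0, 0, 0, 0.35, 0, 0, 0, 0.35, 0, 0, 0]'

```text
time: 34.07
ee_pos: [0.5022, -0.0005, 0.0277]
eef_rot: [1.0, -0.014, -0.003, 0.0]
ft_force: [-10.4, -0.3, 7.3]
width: 0.0003
grip_force: 5.4
```

Emit:
arm_command --moves '[0.35, 0, 0, 0, 0.35, 0, 0, 0, 0.35, 0, 0, 0, 0.35, 0, 0, 0, 0.35, 0, 0, 0, 0.35, 0, 0, 0, 0.35, 0, 0, 0, 0.35, 0, 0, 0, 0.35, 0, 0, 0, 0.3, 0, 0, 0, 0.3, 0, 0, 0, 0.3, 0, 0, 0]'

```text
time: 35.07
ee_pos: [0.5427, -0.0016, 0.0278]
eef_rot: [1.0, -0.014, -0.003, 0.0]
ft_force: [-10.7, -0.4, 7.5]
width: 0.0005
grip_force: 5.4
```

Emit:
arm_command --moves '[0.2, 0, 0, 0, 0.2, 0, 0, 0, 0.2, 0, 0, 0, 0.2, 0, 0, 0, 0.2, 0, 0, 0, 0.2, 0, 0, 0, 0.15, 0, 0, 0, 0.15, 0, 0, 0, 0.1, 0, 0, 0, 0.1, 0, 0, 0, 0.1, 0, 0, 0]'

```text
time: 35.98
ee_pos: [0.5607, -0.0021, 0.0278]
eef_rot: [1.0, -0.014, -0.003, 0.0]
ft_force: [-11.5, 0.7, 7.0]
width: 0.0004
grip_force: 5.4
```

Emit:
arm_command --moves '[0.1, 0, 0, 0, 0.1, 0, 0, 0, 0.1, 0, 0, 0, 0.1, 0, 0, 0, 0.1, 0, 0, 0]'

```text
time: 36.4
ee_pos: [0.5657, -0.0022, 0.0278]
eef_rot: [1.0, -0.014, -0.003, 0.0]
ft_force: [-10.4, -0.4, 6.5]
width: 0.0006
grip_force: 5.3
```

Emit:
arm_command --moves '[0.1, 0, 0, 0, 0.1, 0, 0, 0, 0.1, 0, 0, 0, 0.1, 0, 0, 0]'

```text
time: 36.73
ee_pos: [0.5684, -0.0023, 0.0278]
eef_rot: [1.0, -0.014, -0.004, 0.001]
ft_force: [-21.3, 0.2, 17.4]
width: 0.0002
grip_force: 11.0
```

Emit:
arm_command --moves '[0.1, 0, 0, 0, 0, 0, 0, 0, 0, 0, 0, 0]'

```text
time: 36.98
ee_pos: [0.5684, -0.0023, 0.0277]
eef_rot: [1.0, -0.014, -0.005, 0.001]
ft_force: [-22.6, 0.2, 17.9]
width: 0.0003
grip_force: 11.4
```

The tray is home against the stop: force rises and there is no more motion. Backing off slowly, then up.

Emit:
arm_command --moves '[-0.1, 0, 0, 0, -0.2, 0, 0, 0, -0.5, 0, 0, 0, -1, 0, 0, 0, -2, 0, 0, 0, -2.5, 0, 0, 0, -2.5, 0, 0, 0, -1, 0, -1, 0, 0, 0, -3, 0, 0, 0, -3, 0, 0, 0, -2, 0, 0, 0, 0, 0]'

```text
time: 37.98
ee_pos: [0.4776, 0.0004, 0.1227]
eef_rot: [1.0, -0.014, 0.004, 0.001]
ft_force: [0.5, -0.7, -0.3]
width: 0.0007
grip_force: 0.0
```

Run:
```python
from look import *
sh();print(r.read_state()['ft_force']);im=r.camera('top');s=r.camera('scene')
a=cv2.resize(im[115:265,180:350,::-1],None,fx=2.5,fy=2.5,interpolation=cv2.INTER_CUBIC)
b=cv2.resize(s[110:260,150:310,::-1],None,fx=2.5,fy=2.5,interpolation=cv2.INTER_CUBIC)
h=np.hstack([a,b]);cv2.imwrite('pics/j.png',cv2.resize(h,(800,int(800*h.shape[0]/h.shape[1]))))
```

```text
t 37.9833 tcp [4.776e-01 4.000e-04 1.227e-01] toolx [ 1.    -0.029  0.007] w 0.0007
[ 0.50656988 -0.65255658 -0.28617764]
```

View pics/j.png

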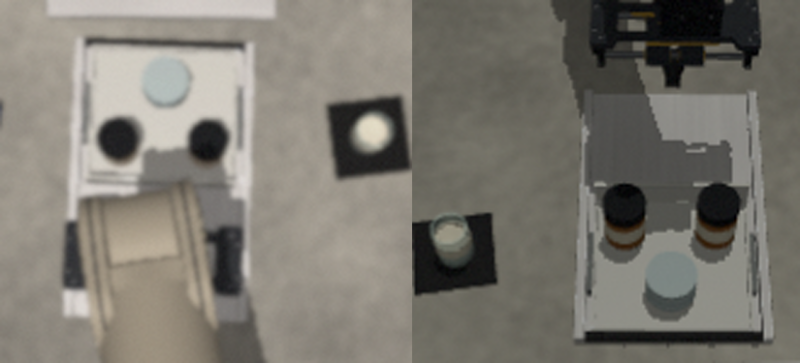

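The tray sits against the end stop. The jars are upright at (118,138) and (207,140), the pile is square at (165,80), and the beaker is on the mat. Handing in.

```bash
python3 -c "
from bench import r
print(r.close_job())"
```

```text
the job is handed in; nothing more can be done
None
```

The job is handed in: the beaker is upright on the mat, both jars and the single three-dish pile are on the tray, and the tray is fully home against the end stop, with the rack and wash bottle untouched.

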